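# Feel out the droop of both front arms with the ride-height gauge

## Robot

A 7-joint arm with a two-finger parallel gripper is mounted at the origin on the work surface. World frame = base frame: x ahead of the robot, y to its left, z up, the work surface at z = 0. Lengths are in m, angles in rad, forces in N, time in s.
With the tool pointing down it reaches from about 0.35 to 0.9 m from the base axis. Payload 7.2 kg.
Tool frame: the origin (TCP) lies between the finger pads; the fingertips stand 25 mm ahead of it and the grasp point (between the pads) lies 6 mm ahead of it; z points along the fingers, y is the line along which they close (so a half turn about z gives the same grasp; the last joint's range is limited). The gripper opens to 85 mm and grips with 20 to 120 N. Pads are 22 mm wide; open, the fingers measure 114 mm over their backs; the gripper's body (76 mm by 85 mm) begins 54 mm behind the grasp point. The pads swing forward as they close: fully open they stand 13 mm farther back than shut.
Start: joints at [-1.384, 0.411, -0.013, 1.596, 0.006, 1.134, -0.082], TCP at [0.158, 0.605, 0.256] pointing down, gripper open.
Joint ranges: [-2.95, 2.95], [-0.29, 1.99], [-1.47, 1.44], [0.14, 2.54], [-1.03, 4.17], [0.13, 1.85], [-2.86, 2.86]. Speed limits (rad/s): [2.39, 2.39, 3.01, 3.01, 3.14, 3.14, 3.14].

## Interface

Orientations are given as [roll, pitch, yaw] about the fixed x, y, z axes, in that order (R = Rz(yaw) Ry(pitch) Rx(roll)).
In Python, from workcell import arm gives the robot as it stands.
- The arm moves only by the tool carry_out, never from a script. Its argument "series" is a list of rows, each an object of numbers: "jaw": the closure, from 0 (fully open) to 1 (shut); "dx", "dy", "dz": the shift along the tool's x, y, z in cm; "rx", "ry", "rz": the turn, a rotation vector about the tool's x, y, z in degrees. In form: [{"jaw": .., "dx": .., "dy": .., "dz": .., "rx": .., "ry": .., "rz": ..}, ...]. A call has exactly 8 rows; each row shifts and turns the commanded pose from where the row before left it, along the tool's axes as they then stand; what a row does not reach is not made up. A row lasts 1/8 s, in which the tool goes at most 62.5 mm and 10.7 degrees, less where a joint would pass 70% of its speed; a pose out of reach is approached as far as the arm can. A call is refused whole if a number of a shift passes 6.25 or a number of a turn 10.7, either way. A call with a gripper value outside its range is refused whole. The fingers move at their own pace and stop on an object; the grip force is fixed at half the most. Time passes only in rows, so rows that do not move let the fingers close, or fill a call up. It gives the time, the measured TCP pose, the force, the opening and the grip force at its end, in the units of the state.
- arm.get_state(): the state, without advancing time (a new reading comes with each control period).
- arm.capture(name): name is "side" or "top" or "wrist"; returns a dict with "image" (480x640x3 uint8, red, green, blue), "intrinsics" (3x3 intrinsics, pixels), "D" ([k1, k2, p1, p2, k3] as OpenCV has them; the pictures are not rectified), "T" (4x4, takes a point from camera to world coordinates); the wrist camera has in their place "hand_eye" (4x4, takes a point from camera to tool coordinates, whose origin is the TCP and whose axes are the flange's). Camera axes: x right, y down, z forward; pixel columns grow to the right and rows downward; lengths in m; the calibration is good to about 2 mm. A picture is of the moment at which its call begins: read the wrist's pose just before it. There is no depth.
- arm.hand_in(): hands the job in; it is judged then, once.
The state is a dict: "t": time; "q": joint angles; "qvel": joint speeds; "joint_efforts": joint torques, N m; "tool_pos": TCP position; "tool_rot": TCP orientation; "force": force on the tool from outside, world axes, zero at the start; "wrist_torque": the same for the moment, N m; "grip_width": finger opening in m; "grasp_force": force on a finger pad.
Only numpy, scipy, OpenCV 4.12 (cv2) and the standard library are available. Lean on these libraries where they do the work, as an engineer would, in place of code of your own. Each camera call takes 0.05 s, during which the arm holds its last target. There are 200 camera calls.

## Task

Check how far both front suspension arms of the car droop, with the white ride-height gauge: holding it flat on the setup board and in line with the car, slide it nose first under the ball at the end of the arm on the robot's left until the ramp meets it with a light but definite push of a few newtons, keep that touch for half a second, then take it out and do the same under the arm on the robot's right. Leave it there, let go, flat on the board and still touching the ball so that the reading can be taken. Never push hard against an arm, keep the gripper off the car, and leave the other things on the table where they are.

Things in the scene. Friction and masses are not known exactly. Their poses are not given: they have to be found in the camera images.
- car: 1:10 off-road car, wheels off, chassis fixed on two blocks on the setup board, front axle to the robot. Origin: on the board's top, midway between the front uprights; x away from the robot, y to its left, z up. At y = 110 and -110 mm, x = 0, the stiff-hinged front arms end in uprights with a steel ball below. Chassis within 43 mm of the centre line, 115 mm tall, bumper front at x = -61 mm.
- left_foot (a point): point on the board's top straight below the ball (16 mm across) of the front arm on the robot's left; axes as the car's. Each arm droops by its own unknown amount: its ball's bottom hangs 16 to 28 mm above the board. The upright (16 x 16 mm) ends 52 mm above the ball's bottom; an axle stub 38 mm above it sticks 24 mm outwards. Nothing else stands in front of the ball in its lane.
- right_foot (a point): point on the board's surface straight below the ball of the front arm on the robot's right; axes as the car's
- board: flat grey setup board 560 x 340 mm, 6 mm thick, lying on the table, fixed; origin under its centre, x along the car; it reaches 210 mm from the front uprights towards the robot
- gauge: loose white plastic ride-height gauge, a ramp 155 mm long, 34 wide, with fine black cross marks. Origin: centre of its underside; x points to the thin nose, z up. The ramp's top falls evenly from 33 mm high (x = -32.5 mm) to 5 mm at the nose (x = 77.5 mm). Behind it a grip block 45 long, 32 wide, 44 mm tall, x = -77.5 to -32.5 mm. About 140 g, most of it in the block.
- gauge_nose (a point): middle of the nose's lower edge, 77.5 mm ahead of the gauge's origin
- gauge_grip (a point): middle of the grip block, 55 mm behind the gauge's origin and 30 mm above its underside; axes as the gauge's; pinch it across y
- funnel: brass fuel funnel standing upside down on its wide mouth (72 mm across, 90 mm tall) on the board between the two measuring lanes, in front of the car; origin at its underside; bystander
- wheelie_bar: red aluminium wheelie bar, two parallel tubes with two small rollers, 136 x 66 x 32 mm, lying flat; origin at its underside; bystander
- wheel_a: black car tyre on a white rim lying flat, 84 mm across, 36 mm tall; origin at its underside; bystander
- wheel_b: a second such wheel lying flat, 84 mm across, 36 mm tall; origin at its underside; bystander
- screwdriver: screwdriver lying flat, 180 mm long; origin at its underside; bystander
- oil_bottle: small upright shock-oil bottle, 40 mm across, 100 mm tall; origin at its underside; bystander
- t_wrench: T-handled hex driver lying flat, 140 mm long, handle bar 84 mm long; origin at its underside; bystander
Mind the look-alikes: they are no part of the job. What is shaped like the gauge but blue or yellow is not meant.

How it is judged:
On the way:
1. the gauge, flat and in line with the car, touches the ball of the arm on the robot's left for 0.3 s (contact force between gauge and car above 0.1 N and x of gauge_nose in the frame of left_foot between 0.015 and 0.108 m and y of gauge in the frame of left_foot between -0.014 and 0.014 m and angle between gauge's own z axis and vertical below 0.05 rad and angle between the x axis of gauge and the x axis of car, either way round below 0.17 rad), for 0.3 s.
At the end, for the whole second after the job is handed in: the gauge rests, released and still, under the ball of the arm on the robot's right: its ramp touches the ball (over 0.1 N), its nose is 15 to 108 mm beyond the ball, it is within 14 mm sideways of the ball, within 0.17 rad of the car's direction and lies flat within 0.05 rad (contact force between gauge and car above 0.1 N and x of gauge_nose in the frame of right_foot between 0.015 and 0.108 m and y of gauge in the frame of right_foot between -0.014 and 0.014 m and angle between gauge's own z axis and vertical below 0.05 rad and angle between the x axis of gauge and the x axis of car, either way round below 0.17 rad and linear speed of gauge below 0.01 m/s and contact force between the fingers and gauge below 0.05 N).
It fails at once if the gauge is pressed against the car with more than 15 N (contact force between gauge and car above 15 N).
It fails at once if the robot touches the car with more than 3 N (contact force between the arm and car above 3 N).
It fails at once if the fingers touch the car with more than 3 N (contact force between the fingers and car above 3 N).
It fails at once if a bystander is moved by more than 25 mm (distance of any of funnel, wheelie_bar, wheel_a, wheel_b, screwdriver, oil_bottle, t_wrench from where it was at the start of the episode above 0.025 m).
It also fails if it takes over 58 s, if anything falls off the work surface, if the arm or the gripper's body presses on something with over 40 N, if the wrist force passes 120 N, or if a joint passes its speed limit or range.

## Working session

There is one attempt and no reset: what is moved stays moved. The work goes in short steps, Python scripts to look and compute and a tool call to move; the robot and the scene stay as the last step left them, time stands still between calls to the robot, and variables do not carry over. Pictures are saved under pics/ and viewed, at most 10 in all, crops included, and the job is handed in when it is done.

Besides the shell and the picture viewer there is one more tool, called after "Request:" by a JSON object that holds its "fn" and its "kwargs". carry_out: Moves the arm, as the interface text tells. Its arguments: {"type":"object","properties":{"series":{"type":"array"}},"required":["series"]}

```bash
mkdir -p pics; ls
python3 - <<'E'
from workcell import arm
import cv2,pickle,numpy as np
s=arm.get_state();print({k:np.round(v,3) for k,v in s.items()})
for n in("top","side"):
    c=arm.capture(n);pickle.dump(c,open(n+'.pkl','wb'));cv2.imwrite(f'pics/{n}0.png',c['image'][...,::-1]);print(n,np.round(c['T'],3).tolist(),np.round(c['intrinsics'],1).tolist(),c['D'])
E
```

```text
pics
{'t': np.float64(0.0), 'q': array([-1.384,  0.412, -0.013,  1.597,  0.006,  1.134, -0.082]), 'qvel': array([ 0.001,  0.   , -0.001, -0.   , -0.001, -0.001, -0.001]), 'joint_efforts': array([-1.0000e-03, -6.0063e+01,  6.8200e-01, -2.9941e+01,  1.4000e-02,
        1.1000e-02, -0.0000e+00]), 'tool_pos': array([0.157, 0.604, 0.255]), 'tool_rot': array([-3.14 ,  0.   ,  2.887]), 'force': array([0.055, 0.017, 0.351]), 'wrist_torque': array([-0.029,  0.046, -0.026]), 'grasp_force': np.float64(0.0), 'grip_width': np.float64(0.085)}
top [[-0.005, -0.994, 0.111, 0.389], [-1.0, 0.004, -0.006, 0.049], [0.005, -0.111, -0.994, 1.345], [0.0, 0.0, 0.0, 1.0]] [[572.9, 0.0, 332.8], [0.0, 572.9, 237.6], [0.0, 0.0, 1.0]] [0.00818735 0.         0.         0.         0.        ]
side [[-0.926, -0.233, 0.296, 0.063], [-0.376, 0.54, -0.753, 1.231], [0.016, -0.809, -0.588, 0.968], [0.0, 0.0, 0.0, 1.0]] [[624.5, 0.0, 315.4], [0.0, 624.5, 238.6], [0.0, 0.0, 1.0]] [-0.22593286  0.          0.          0.          0.        ]
```

View pics/top0.png

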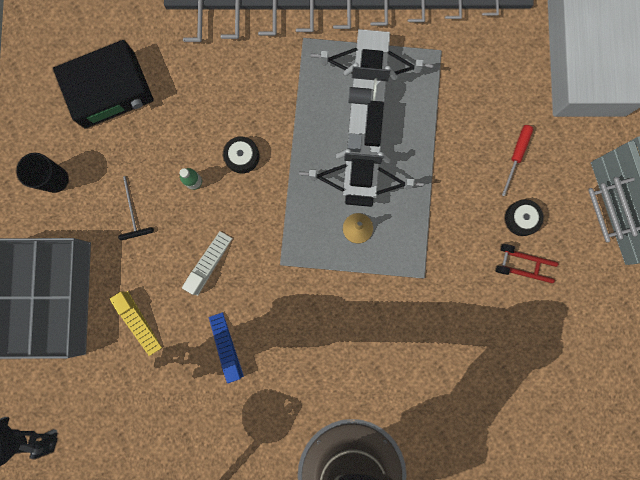

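View pics/side0.png

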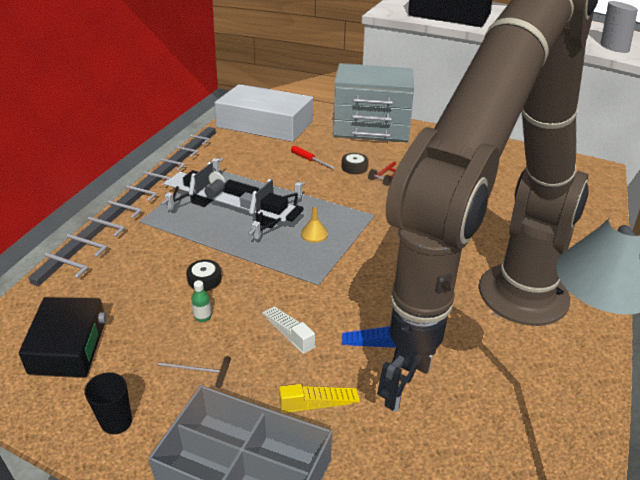

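The top view shows the gauge candidates: white at (208,262) with its block at (193,285) and nose at (226,237), yellow at (135,322) and blue at (226,347). By the description I take the white one. The board corners are near (302,40), (441,50), (425,277) and (281,265). The front uprights are near (311,174) and (420,183), and the funnel is at (358,228).

```bash
cat > h.py <<'E'
import numpy as np,cv2,pickle
from scipy.spatial.transform import Rotation as R
def T_of(c,s=None):
    if 'T' in c: return np.array(c['T'])
    T=np.eye(4);T[:3,:3]=R.from_euler('xyz',s['tool_rot']).as_matrix();T[:3,3]=s['tool_pos'];return T@np.array(c['hand_eye'])
def ray(c,uv,s=None):
    T=T_of(c,s);p=cv2.undistortPoints(np.array(uv,float).reshape(-1,1,2),np.array(c['intrinsics']),np.array(c['D'])).reshape(-1,2)
    return T[:3,3],np.c_[p,np.ones(len(p))]@T[:3,:3].T
def plane(c,uv,z,s=None):
    o,d=ray(c,uv,s);return o+d*((z-o[2])/d[:,2])[:,None]
def proj(c,P,s=None):
    W=np.linalg.inv(T_of(c,s));return cv2.projectPoints(np.array(P,float).reshape(-1,3),cv2.Rodrigues(W[:3,:3])[0],W[:3,3],np.array(c['intrinsics']),np.array(c['D']))[0].reshape(-1,2)
E
python3 - <<'E'
from h import *
c=pickle.load(open('top.pkl','rb'));im=c['image'];hsv=cv2.cvtColor(im,cv2.COLOR_RGB2HSV)
g=((hsv[...,1]<45)&(hsv[...,2]>70)&(hsv[...,2]<190)).astype(np.uint8)
g[:,:270]=0;g[:,450:]=0;g[:25]=0;g[290:]=0
g=cv2.morphologyEx(g,cv2.MORPH_OPEN,np.ones((3,3)))
n,l,st,_=cv2.connectedComponentsWithStats(g);i=1+st[1:,4].argmax()
r=cv2.minAreaRect(cv2.findContours((l==i).astype(np.uint8),0,2)[0][0])
hull=cv2.convexHull(np.argwhere(l==i)[:,::-1].astype(np.int32));q=cv2.approxPolyDP(hull,8,True).reshape(-1,2)
print(q);P=plane(c,q,.006);print(np.round(P,4));print([np.linalg.norm(P[k]-P[k-1]).round(4) for k in range(len(P))])
w=((hsv[...,1]<50)&(hsv[...,2]>150)).astype(np.uint8);w[:, :175]=0;w[:,240:]=0;w[:225]=0;w[300:]=0
w=cv2.morphologyEx(w,cv2.MORPH_CLOSE,np.ones((5,5)))
cs=max(cv2.findContours(w,0,2)[0],key=cv2.contourArea);b=cv2.boxPoints(cv2.minAreaRect(cs));print(b,np.round(plane(c,b,.02),4))
print('upr',plane(c,[[311,174],[420,183]],.08), 'funnel',plane(c,[[358,228]],.05))
E
```

```text
[[440  50]
 [424 277]
 [280 264]
 [303  38]
 [360  29]]
[[ 0.9975 -0.2232  0.006 ]
 [ 0.4444 -0.1718  0.006 ]
 [ 0.4764  0.1646  0.006 ]
 [ 1.0291  0.1111  0.006 ]
 [ 1.0518 -0.0284  0.006 ]]
[np.float64(0.2022), np.float64(0.5555), np.float64(0.3379), np.float64(0.5553), np.float64(0.1414)]
[[180.8337  287.45392]
 [216.62697 228.88312]
 [231.3101  237.85614]
 [195.51683 296.42694]] [[0.4225 0.3911 0.02  ]
 [0.558  0.3112 0.02  ]
 [0.5368 0.2768 0.02  ]
 [0.4018 0.3569 0.02  ]]
upr [[ 0.67386994  0.08951908  0.08      ]
 [ 0.65229909 -0.15538349  0.08      ]] funnel [[ 0.55481262 -0.01652819  0.05      ]]
```

Request:
{"fn": "carry_out", "kwargs": {"series": [{"jaw": 0, "dx": -5.3, "dy": -2.6}, {"jaw": 0, "dx": -5.3, "dy": -2.6}, {"jaw": 0, "dx": -5.3, "dy": -2.6}, {"jaw": 0, "dx": -5.3, "dy": -2.6}, {"jaw": 0, "dx": -5.3, "dy": -2.6}, {"jaw": 0, "dx": -5.3, "dy": -2.6}, {"jaw": 0, "rz": 8}, {"jaw": 0, "rz": 8}]}}

```text
invalid input at $.series[0]: expected keys jaw, dx, dy, dz, rx, ry, rz
```

Run:
```python
from workcell import arm
from h import *
s=arm.get_state();c=arm.capture('wrist');pickle.dump((c,s),open('w1.pkl','wb'))
print(s['t'],np.round(s['tool_pos'],4),np.round(s['tool_rot'],4),np.round(s['q'],2));print(np.round(c['hand_eye'],4).tolist(),np.round(c['intrinsics'],1).tolist(),c['D'])
cv2.imwrite('pics/w1.png',c['image'][...,::-1])
```

```text
0.1 [0.1575 0.6044 0.2556] [-3.1402e+00  1.0000e-04  2.8868e+00] [-1.38  0.41 -0.01  1.6   0.01  1.13 -0.08]
[[-0.0, -0.9638, -0.2666, 0.0674], [1.0, 0.0001, -0.0004, 0.0002], [0.0004, -0.2666, 0.9638, -0.1178], [0.0, 0.0, 0.0, 1.0]] [[343.4, 0.0, 317.5], [0.0, 343.4, 240.2], [0.0, 0.0, 1.0]] [0.0013456 0.        0.        0.        0.       ]
```

View pics/w1.png

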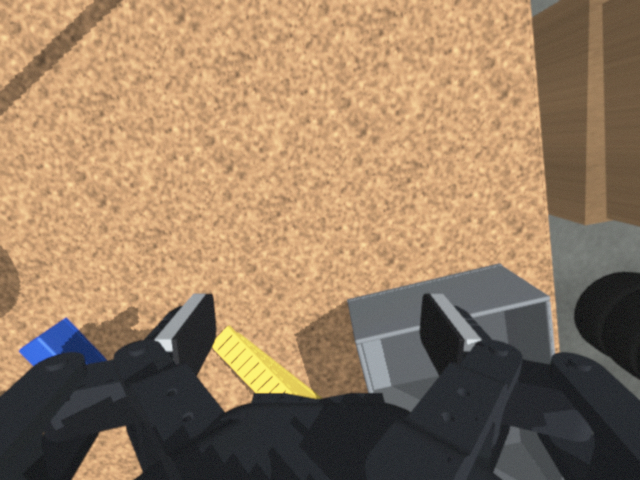

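The wrist picture shows only the yellow and blue look-alikes, at (260,360) and (60,345). The move was refused because each row must carry all the keys.

Request:
{"fn": "carry_out", "kwargs": {"series": [{"jaw": 0, "dx": -5.3, "dy": -2.6, "dz": 0, "rx": 0, "ry": 0, "rz": 0}, {"jaw": 0, "dx": -5.3, "dy": -2.6, "dz": 0, "rx": 0, "ry": 0, "rz": 0}, {"jaw": 0, "dx": -5.3, "dy": -2.6, "dz": 0, "rx": 0, "ry": 0, "rz": 0}, {"jaw": 0, "dx": -5.3, "dy": -2.6, "dz": 0, "rx": 0, "ry": 0, "rz": 0}, {"jaw": 0, "dx": -5.3, "dy": -2.6, "dz": 0, "rx": 0, "ry": 0, "rz": 0}, {"jaw": 0, "dx": -5.3, "dy": -2.6, "dz": 0, "rx": 0, "ry": 0, "rz": 0}, {"jaw": 0, "dx": 0, "dy": 0, "dz": 0, "rx": 0, "ry": 0, "rz": 8}, {"jaw": 0, "dx": 0, "dy": 0, "dz": 0, "rx": 0, "ry": 0, "rz": 8}]}}

```text
t: 1.15
tool_pos: [0.4267, 0.3726, 0.256]
tool_rot: [-3.141, -0.0, 2.601]
force: [-1.3, -0.1, 0.2]
grip_width: 0.0853
grasp_force: 0.0
```

Run:
```python
from workcell import arm
from h import *
s=arm.get_state();c=arm.capture('wrist');pickle.dump((c,s),open('w1.pkl','wb'))
print(s['t'],np.round(s['tool_pos'],4),np.round(s['tool_rot'],4),np.round(s['q'],2),np.round(s['qvel'],2))
cv2.imwrite('pics/w2.png',c['image'][...,::-1])
```

```text
1.15 [0.4267 0.3726 0.256 ] [-3.1411e+00 -2.0000e-04  2.6006e+00] [-0.94  0.31  0.17  1.75 -0.06  1.08  0.28] [-0.18  0.    0.19  0.01 -0.07 -0.   -1.05]
```

View pics/w2.png

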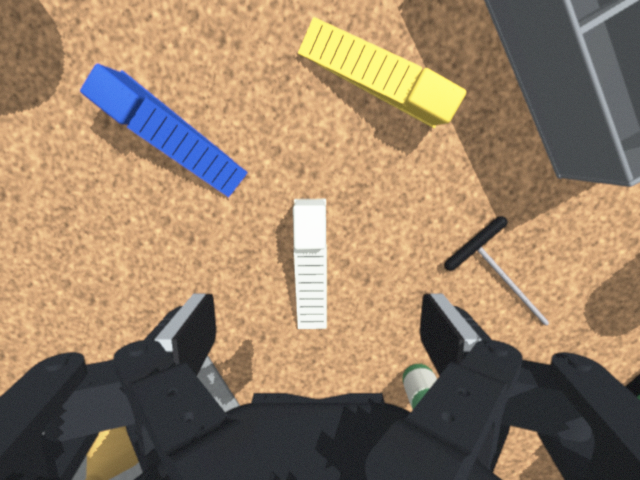

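The white gauge is clear in the wrist view: block at (310,225) and nose at (313,328). Blue is at (165,130), yellow at (380,75), and the bottle and T-wrench are clear of it.

```bash
cat > gauge.py <<'E'
from workcell import arm
from h import *
def white(im):
    hsv=cv2.cvtColor(im,cv2.COLOR_RGB2HSV);return ((hsv[...,1]<40)&(hsv[...,2]>150)).astype(np.uint8)
if __name__=='__main__':
    s=arm.get_state();c=arm.capture('wrist');pickle.dump((c,s),open('w2.pkl','wb'))
    print(s['t'],np.round(s['tool_pos'],4),np.round(s['tool_rot'],4),np.round(s['qvel'],2))
    w=white(c['image']);w=cv2.morphologyEx(w,3,np.ones((5,5)));w[340:]=0;w[:150]=0;w[:,:230]=0;w[:,400:]=0
    cs=max(cv2.findContours(w,0,2)[0],key=cv2.contourArea).reshape(-1,2);q=cv2.approxPolyDP(cs,4,True).reshape(-1,2);print(q.tolist())
    top=q[np.argsort(q[:,1])[:2]];bot=q[np.argsort(q[:,1])[-2:]]
    for a,z in((top,.044),(bot,.005)):
        P=plane(c,a,z,s);print(np.round(P,4).tolist(),'width',np.linalg.norm(P[0]-P[1]).round(4),P.mean(0).round(4))
E
python3 gauge.py
```

```text
1.2 [0.4263 0.3731 0.256 ] [-3.1411e+00 -2.0000e-04  2.5952e+00] [-0.    0.   -0.02  0.    0.01  0.    0.21]
[[324, 199], [294, 200], [298, 328], [326, 328]]
[[0.4146, 0.3875, 0.044], [0.4004, 0.3622, 0.044]] width 0.029 [0.4075 0.3748 0.044 ]
[[0.537, 0.2783, 0.005], [0.5544, 0.307, 0.005]] width 0.0336 [0.5457 0.2926 0.005 ]
```

Request:
{"fn": "carry_out", "kwargs": {"series": [{"jaw": 0, "dx": -0.5, "dy": -0.9, "dz": 5, "rx": 0, "ry": 0, "rz": 0}, {"jaw": 0, "dx": 0, "dy": 0, "dz": 5, "rx": 0, "ry": 0, "rz": 0}, {"jaw": 0, "dx": 0, "dy": 0, "dz": 5, "rx": 0, "ry": 0, "rz": 0}, {"jaw": 0, "dx": 0, "dy": 0, "dz": 4, "rx": 0, "ry": 0, "rz": 0}, {"jaw": 0, "dx": 0, "dy": 0, "dz": 2, "rx": 0, "ry": 0, "rz": 0}, {"jaw": 0, "dx": 0, "dy": 0, "dz": 0.9, "rx": 0, "ry": 0, "rz": 0}, {"jaw": 0, "dx": 0, "dy": 0, "dz": 0, "rx": 0, "ry": 0, "rz": 0}, {"jaw": 0, "dx": 0, "dy": 0, "dz": 0, "rx": 0, "ry": 0, "rz": 0}]}}

```text
t: 2.25
tool_pos: [0.4262, 0.364, 0.0383]
tool_rot: [3.14, 0.0, 2.608]
force: [-0.1, 0.1, 0.6]
grip_width: 0.0854
grasp_force: 0.0
```

Run:
```python
from workcell import arm
from h import *
s=arm.get_state();c=arm.capture('wrist');pickle.dump((c,s),open('w3.pkl','wb'))
print(s['t'],np.round(s['tool_pos'],4),np.round(s['tool_rot'],4))
cv2.imwrite('pics/w3.png',cv2.resize(c['image'][150:,150:500,::-1],None,fx=1.5,fy=1.5))
```

```text
2.25 [0.4262 0.364  0.0383] [3.1400e+00 3.0000e-04 2.6084e+00]
```

View pics/w3.png

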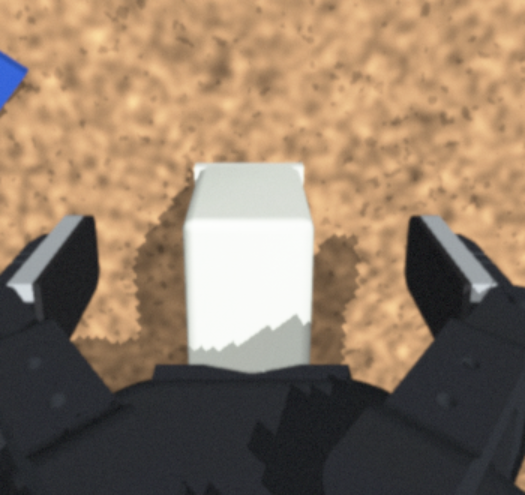

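The close crop shows the white block between the open fingers. Its rear top edge (full-frame row 297) lies 15.6 mm behind the TCP, so the pads will sit well on the block. I'll close and lift.

Request:
{"fn": "carry_out", "kwargs": {"series": [{"jaw": 1, "dx": 0, "dy": 0, "dz": 0, "rx": 0, "ry": 0, "rz": 0}, {"jaw": 1, "dx": 0, "dy": 0, "dz": 0, "rx": 0, "ry": 0, "rz": 0}, {"jaw": 1, "dx": 0, "dy": 0, "dz": 0, "rx": 0, "ry": 0, "rz": 0}, {"jaw": 1, "dx": 0, "dy": 0, "dz": 0, "rx": 0, "ry": 0, "rz": 0}, {"jaw": 1, "dx": 0, "dy": 0, "dz": 0, "rx": 0, "ry": 0, "rz": 0}, {"jaw": 1, "dx": 0, "dy": 0, "dz": -1, "rx": 0, "ry": 0, "rz": 0}, {"jaw": 1, "dx": 0, "dy": 0, "dz": -5, "rx": 0, "ry": 0, "rz": 0}, {"jaw": 1, "dx": 0, "dy": 0, "dz": -6, "rx": 0, "ry": 0, "rz": 0}]}}

```text
t: 3.3
tool_pos: [0.4249, 0.3626, 0.1578]
tool_rot: [-3.139, -0.001, 2.608]
force: [0.7, 0.3, -1.1]
grip_width: 0.0312
grasp_force: 59.8
```

Run:
```python
from h import *
a=pickle.load(open('top.pkl','rb'))['image'][130:230,280:460];b=pickle.load(open('side.pkl','rb'))['image'][150:250,150:330]
cv2.imwrite('pics/car.png',np.vstack([cv2.resize(a,None,fx=3,fy=3),cv2.resize(b,None,fx=3,fy=3)])[...,::-1])
```

```text
(no output)
```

View pics/car.png

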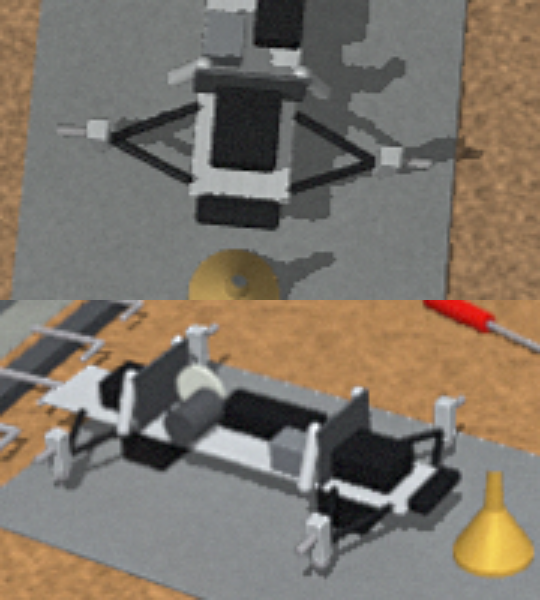

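In the crop, the left front upright's top is at (312.7,173.3) in the top view and (256,222.7) in the side view. The right one's top is at (410.3,182.3) and about (299,184). The left ball's bottom is at about (257,240) in the side view.

Run:
```python
from workcell import arm
from h import *
t=pickle.load(open('top.pkl','rb'));s=pickle.load(open('side.pkl','rb'))
U=plane(t,[[312.7,173.3],[410.3,182.3]],.08);print('U',U.round(4),np.linalg.norm(U[0]-U[1]),np.degrees(np.arctan2(U[0,0]-U[1,0],U[0,1]-U[1,1])))
def tri(a,b):
    o1,d1=ray(t,[a]);o2,d2=ray(s,[b]);A=np.c_[d1[0],-d2[0]];x=np.linalg.lstsq(A,o2-o1,rcond=None)[0]
    return ((o1+x[0]*d1[0]+o2+x[1]*d2[0])/2).round(4),np.linalg.norm(A@x-(o2-o1)).round(4)
print(tri([312.7,173.3],[256,222.7]),tri([410.3,182.3],[299,184]))
ctr=np.array([(.9975+.4444+.4764+1.0291)/4,(-.2232-.1718+.1646+.1111)/4]);print('ctr',ctr)
th=np.radians(-5.35);Rm=np.array([[np.cos(th),-np.sin(th)],[np.sin(th),np.cos(th)]])
for y in(.11,-.11):print(ctr+Rm@[-.07,y])
for l in [([1,0],U)]: print('mid',U.mean(0))
g=arm.get_state();print(np.round(g['tool_pos'],4),np.round(g['tool_rot'],4))
```

```text
U [[ 0.6755  0.0857  0.08  ]
 [ 0.654  -0.1336  0.08  ]] 0.2203494789919832 5.591550915036258
(array([0.6752, 0.0854, 0.077 ]), np.float64(0.002)) (array([ 0.6534, -0.135 ,  0.0741]), np.float64(0.0038))
ctr [ 0.73685  -0.029825]
[0.67741128 0.08622257]
[ 0.6568986  -0.13281904]
mid [ 0.66472451 -0.02395656  0.08      ]
[0.4249 0.3626 0.1578] [-3.1386e+00 -6.0000e-04  2.6075e+00]
```

Request:
{"fn": "carry_out", "kwargs": {"series": [{"jaw": 1, "dx": 0, "dy": 0, "dz": 0, "rx": 0, "ry": 0, "rz": -8.4}, {"jaw": 1, "dx": 0, "dy": 0, "dz": 0, "rx": 0, "ry": 0, "rz": -8.4}, {"jaw": 1, "dx": 0, "dy": 0, "dz": 0, "rx": 0, "ry": 0, "rz": -8.4}, {"jaw": 1, "dx": -2.3, "dy": -5, "dz": 0, "rx": 0, "ry": 0, "rz": 0}, {"jaw": 1, "dx": -2.3, "dy": -5, "dz": 0, "rx": 0, "ry": 0, "rz": 0}, {"jaw": 1, "dx": -2.3, "dy": -5, "dz": 0, "rx": 0, "ry": 0, "rz": 0}, {"jaw": 1, "dx": -2.3, "dy": -5, "dz": 0, "rx": 0, "ry": 0, "rz": 0}, {"jaw": 1, "dx": -2.3, "dy": -5, "dz": 0, "rx": 0, "ry": 0, "rz": 0}]}}

```text
t: 4.3
tool_pos: [0.5169, 0.1019, 0.1577]
tool_rot: [3.142, 0.0, 3.047]
force: [0.6, 0.6, -1.8]
grip_width: 0.0312
grasp_force: 60.1
```

```bash
cat > st.py <<'E'
from workcell import arm
from h import *
import sys
s=arm.get_state();yaw=np.degrees(s['tool_rot'][2]);p=s['tool_pos']
print('t',s['t'],np.round(p,4),'rot deg',np.degrees(s['tool_rot']).round(2),'F',np.round(s['force'],2),'M',np.round(s['wrist_torque'],2),'w',s['grip_width'].round(4))
d=np.array([np.cos(np.radians(-5.45)),np.sin(np.radians(-5.45))]);n=np.array([-d[1],d[0]])
for k,f in(('L',[.676,.086]),('R',[.656,-.133])):
    v=p[:2]-f;print(k,'nose beyond',(v@d+.1395).round(4),'lateral TCP',(v@n).round(4))
E
python3 st.py
python3 - <<'E'
from workcell import arm
from h import *
a=arm.capture('top');b=arm.capture('side');s=arm.get_state();pickle.dump((a,b,s),open('held.pkl','wb'))
A=cv2.resize(a['image'][160:310,230:430],None,fx=2,fy=2);B=cv2.resize(b['image'][150:300,200:400],None,fx=2,fy=2)
cv2.imwrite('pics/held.png',np.hstack([A,B])[...,::-1])
E
```

```text
Traceback (most recent call last):
  File "st.py", line 5, in <module>
    print('t',s['t'],np.round(p,4),'rot deg',np.degrees(s['tool_rot']).round(2),'F',np.round(s['force'],2),'M',np.round(s['wrist_torque'],2),'w',s['grip_width'].round(4))
                                                                                                                                                 ^^^^^^^^^^^^^^^^^^^^^
AttributeError: 'float' object has no attribute 'round'
```

View pics/held.png

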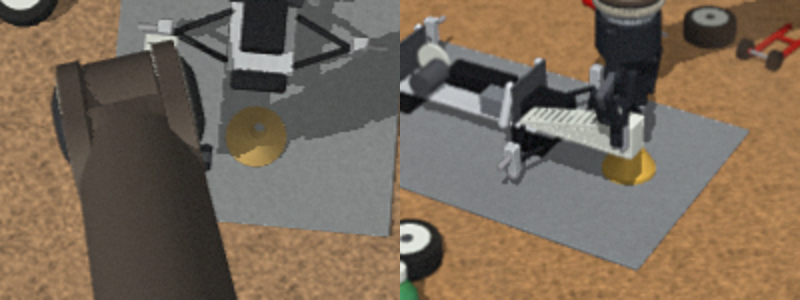

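The picture shows the gauge held, nose towards the left ball, and roughly level. Its nose is at (525,120) of the composite and the funnel is clear of the gripper. I'll lower it close to the board.

Request:
{"fn": "carry_out", "kwargs": {"series": [{"jaw": 1, "dx": 0, "dy": 0, "dz": 5, "rx": 0, "ry": 0, "rz": 0}, {"jaw": 1, "dx": 0, "dy": 0, "dz": 4, "rx": 0, "ry": 0, "rz": 0}, {"jaw": 1, "dx": 0, "dy": 0, "dz": 1.5, "rx": 0, "ry": 0, "rz": 0}, {"jaw": 1, "dx": 0, "dy": 0, "dz": 0.5, "rx": 0, "ry": 0, "rz": 0}, {"jaw": 1, "dx": 0, "dy": 0, "dz": 0.2, "rx": 0, "ry": 0, "rz": 0}, {"jaw": 1, "dx": 0, "dy": 0, "dz": 0, "rx": 0, "ry": 0, "rz": 0}, {"jaw": 1, "dx": 0, "dy": 0, "dz": 0, "rx": 0, "ry": 0, "rz": 0}, {"jaw": 1, "dx": 0, "dy": 0, "dz": 0, "rx": 0, "ry": 0, "rz": 0}]}}

```text
t: 5.4
tool_pos: [0.5169, 0.1038, 0.0458]
tool_rot: [3.141, 0.001, 3.047]
force: [-0.6, 0.1, -1.1]
grip_width: 0.0312
grasp_force: 60.1
```

```bash
sed -i "s/s\['grip_width'\].round(4)/round(s['grip_width'],4)/" st.py; python3 st.py
```

```text
t 5.4 [0.5169 0.1038 0.0458] rot deg [1.7997e+02 5.0000e-02 1.7460e+02] F [-0.56  0.06 -1.1 ] M [-0.    0.04 -0.02] w 0.0312
L nose beyond -0.0205 lateral TCP 0.0026
R nose beyond -0.0214 lateral TCP 0.2225
```

Request:
{"fn": "carry_out", "kwargs": {"series": [{"jaw": 1, "dx": 0, "dy": -0.2, "dz": 0, "rx": 0, "ry": 0, "rz": 0}, {"jaw": 1, "dx": 0, "dy": 0, "dz": 0.05, "rx": 0, "ry": 0, "rz": 0}, {"jaw": 1, "dx": 0, "dy": 0, "dz": 0.05, "rx": 0, "ry": 0, "rz": 0}, {"jaw": 1, "dx": 0, "dy": 0, "dz": 0.05, "rx": 0, "ry": 0, "rz": 0}, {"jaw": 1, "dx": 0, "dy": 0, "dz": 0, "rx": 0, "ry": 0, "rz": 0}, {"jaw": 1, "dx": 0, "dy": 0, "dz": 0, "rx": 0, "ry": 0, "rz": 0}, {"jaw": 1, "dx": 0, "dy": 0, "dz": 0, "rx": 0, "ry": 0, "rz": 0}, {"jaw": 1, "dx": 0, "dy": 0, "dz": 0, "rx": 0, "ry": 0, "rz": 0}]}}

```text
t: 6.4
tool_pos: [0.5164, 0.1017, 0.0438]
tool_rot: [3.142, -0.0, 3.047]
force: [-0.6, 0.6, -1.8]
grip_width: 0.0311
grasp_force: 60.3
```

```bash
python3 st.py
```

```text
t 6.4 [0.5164 0.1017 0.0438] rot deg [180.   -0.  174.6] F [-0.58  0.56 -1.85] M [ 0.03 -0.02 -0.04] w 0.0311
L nose beyond -0.0208 lateral TCP 0.0005
R nose beyond -0.0217 lateral TCP 0.2204
```

Request:
{"fn": "carry_out", "kwargs": {"series": [{"jaw": 1, "dx": 0, "dy": 0, "dz": 0.05, "rx": 0, "ry": 0, "rz": 0}, {"jaw": 1, "dx": 0, "dy": 0, "dz": 0.05, "rx": 0, "ry": 0, "rz": 0}, {"jaw": 1, "dx": 0, "dy": 0, "dz": 0.02, "rx": 0, "ry": 0, "rz": 0}, {"jaw": 1, "dx": 0, "dy": 0, "dz": 0, "rx": 0, "ry": 0, "rz": 0}, {"jaw": 1, "dx": 0, "dy": 0, "dz": 0, "rx": 0, "ry": 0, "rz": 0}, {"jaw": 1, "dx": 0, "dy": 0, "dz": 0, "rx": 0, "ry": 0, "rz": 0}, {"jaw": 1, "dx": 0, "dy": 0, "dz": 0, "rx": 0, "ry": 0, "rz": 0}, {"jaw": 1, "dx": 0, "dy": 0, "dz": 0, "rx": 0, "ry": 0, "rz": 0}]}}

```text
t: 7.4
tool_pos: [0.5165, 0.1017, 0.0436]
tool_rot: [3.141, 0.0, 3.047]
force: [-4.4, -1.1, 12.5]
grip_width: 0.0313
grasp_force: 62.0
```

```bash
python3 st.py
```

```text
t 7.4 [0.5165 0.1017 0.0436] rot deg [1.7998e+02 1.0000e-02 1.7460e+02] F [-4.42 -1.07 12.54] M [-0.3   0.83 -0.01] w 0.0313
L nose beyond -0.0208 lateral TCP 0.0005
R nose beyond -0.0217 lateral TCP 0.2204
```

Request:
{"fn": "carry_out", "kwargs": {"series": [{"jaw": 1, "dx": 0, "dy": 0, "dz": -0.08, "rx": 0, "ry": 0, "rz": 0}, {"jaw": 1, "dx": -1, "dy": 0, "dz": 0, "rx": 0, "ry": 0, "rz": 0}, {"jaw": 1, "dx": -1.2, "dy": 0, "dz": 0, "rx": 0, "ry": 0, "rz": 0}, {"jaw": 1, "dx": -1.2, "dy": 0, "dz": 0, "rx": 0, "ry": 0, "rz": 0}, {"jaw": 1, "dx": -1.2, "dy": 0, "dz": 0, "rx": 0, "ry": 0, "rz": 0}, {"jaw": 1, "dx": -0.9, "dy": 0, "dz": 0, "rx": 0, "ry": 0, "rz": 0}, {"jaw": 1, "dx": 0, "dy": 0, "dz": 0, "rx": 0, "ry": 0, "rz": 0}, {"jaw": 1, "dx": 0, "dy": 0, "dz": 0, "rx": 0, "ry": 0, "rz": 0}]}}

```text
t: 8.4
tool_pos: [0.5722, 0.0965, 0.0437]
tool_rot: [3.141, 0.002, 3.047]
force: [1.8, 0.7, 3.1]
grip_width: 0.0311
grasp_force: 60.9
```

```bash
python3 st.py
python3 - <<'E'
from h import *
np.set_printoptions(linewidth=250)
s=pickle.load(open('side.pkl','rb'));g=cv2.cvtColor(s['image'],cv2.COLOR_RGB2GRAY)
for x,y,z in((.676,.086,.006),(.676,.086,.022),(.676,.086,.034),(.676,.086,.08),(.656,-.133,.006),(.656,-.133,.022),(.656,-.133,.034),(.656,-.133,.08)):print((x,y,z),proj(s,[[x,y,z]]).round(1))
print('L',np.arange(248,266));print(np.c_[np.arange(214,250),g[214:250,248:266]])
print('R',np.arange(288,308));print(np.c_[np.arange(176,212),g[176:212,288:308]])
E
```

```text
t 8.4 [0.5722 0.0965 0.0437] rot deg [1.7998e+02 1.2000e-01 1.7459e+02] F [1.77 0.66 3.11] M [-0.06 -0.44  0.02] w 0.0311
L nose beyond 0.0352 lateral TCP 0.0006
R nose beyond 0.0343 lateral TCP 0.2205
(0.676, 0.086, 0.006) [[256.3 245.3]]
(0.676, 0.086, 0.022) [[256.1 240.3]]
(0.676, 0.086, 0.034) [[255.9 236.5]]
(0.676, 0.086, 0.08) [[255.2 221.7]]
(0.656, -0.133, 0.006) [[297.2 204.6]]
(0.656, -0.133, 0.022) [[297.2 199.9]]
(0.656, -0.133, 0.034) [[297.2 196.3]]
(0.656, -0.133, 0.08) [[297.2 182.2]]
L [248 249 250 251 252 253 254 255 256 257 258 259 260 261 262 263 264 265]
[[214  83  74  99 100  99  87  84  53  22  20  46  51  19  20  61 185 207 222]
 [215 131  89  80  86  79  81  85  56  18  19  23  15  26  22  26  89 112 159]
 [216 143 131 134 132  93  88  86  61  23  16  17  28  34  22  13  15  38  60]
 [217 143 143 145 144 137  89  85  65  19  22  25  26  28  23  12  16  13  23]
 [218 145 142 140 144 140  91  88  75  31  26  23  27  30  30   8  24  25  21]
 [219 142 142 144 138 104  80  81  66  17  14  13  20  34  26  13   8  23  21]
 [220 145 145 143 144 131  90  98  89  44 
[... 4845 characters left out ...]
42]
 [204 161 195 161 163 140  91  30  32  67 100 145 147 139 144 140 139 139 141 143 143]
 [205 143 214 206 203 185 152  86  50  53  59  92 121 125 144 146 142 141 142 144 142]
 [206 202 219 213 212 217 216 202 108  40  26  38  56  60  80  95 144 151 140 140 141]
 [207 213 215 212 212 221 211 145  67  22  19  29  35  28  30  45 108 148 143 143 142]
 [208 212 211 210 218 207 143  69  26  27  30  21  30  32  26  23  79 144 142 145 142]
 [209 212 206 212 202 140  64  20  14  28  28  28  22  22  23  29  81 143 140 141 138]
 [210 213 215 208 137  59  26  26  22  32  32  32  30  16  23  52 114 146 143 139 137]
 [211 215 211 142  62  28  19  27  28  28  35  29  23  20  36  94 141 151 145 145 137]]
```

From the side-view profiles both ball bottoms come out near 20 mm. That puts the touch at about 50-70 mm of nose beyond the ball. I'll float the gauge about 0.5 mm off the board while searching, which is softer and gives a clear signal.

Request:
{"fn": "carry_out", "kwargs": {"series": [{"jaw": 1, "dx": 0, "dy": 0, "dz": -0.08, "rx": 0, "ry": 0, "rz": 0}, {"jaw": 1, "dx": -0.3, "dy": 0, "dz": 0, "rx": 0, "ry": 0, "rz": 0}, {"jaw": 1, "dx": -0.3, "dy": 0, "dz": 0, "rx": 0, "ry": 0, "rz": 0}, {"jaw": 1, "dx": -0.3, "dy": 0, "dz": 0, "rx": 0, "ry": 0, "rz": 0}, {"jaw": 1, "dx": 0, "dy": 0, "dz": 0, "rx": 0, "ry": 0, "rz": 0}, {"jaw": 1, "dx": 0, "dy": 0, "dz": 0, "rx": 0, "ry": 0, "rz": 0}, {"jaw": 1, "dx": 0, "dy": 0, "dz": 0, "rx": 0, "ry": 0, "rz": 0}, {"jaw": 1, "dx": 0, "dy": 0, "dz": 0, "rx": 0, "ry": 0, "rz": 0}]}}

```text
t: 9.4
tool_pos: [0.5801, 0.0957, 0.0442]
tool_rot: [3.142, -0.0, 3.047]
force: [0.3, 0.5, -1.8]
grip_width: 0.0312
grasp_force: 60.2
```

```bash
python3 st.py
```

```text
t 9.4 [0.5801 0.0957 0.0442] rot deg [180.   -0.  174.6] F [ 0.33  0.53 -1.82] M [0.01 0.01 0.02] w 0.0312
L nose beyond 0.0431 lateral TCP 0.0006
R nose beyond 0.0422 lateral TCP 0.2205
```

Request:
{"fn": "carry_out", "kwargs": {"series": [{"jaw": 1, "dx": -0.1, "dy": 0, "dz": 0, "rx": 0, "ry": 0, "rz": 0}, {"jaw": 1, "dx": -0.1, "dy": 0, "dz": 0, "rx": 0, "ry": 0, "rz": 0}, {"jaw": 1, "dx": -0.1, "dy": 0, "dz": 0, "rx": 0, "ry": 0, "rz": 0}, {"jaw": 1, "dx": 0, "dy": 0, "dz": 0, "rx": 0, "ry": 0, "rz": 0}, {"jaw": 1, "dx": 0, "dy": 0, "dz": 0, "rx": 0, "ry": 0, "rz": 0}, {"jaw": 1, "dx": 0, "dy": 0, "dz": 0, "rx": 0, "ry": 0, "rz": 0}, {"jaw": 1, "dx": 0, "dy": 0, "dz": 0, "rx": 0, "ry": 0, "rz": 0}, {"jaw": 1, "dx": 0, "dy": 0, "dz": 0, "rx": 0, "ry": 0, "rz": 0}]}}

```text
t: 10.4
tool_pos: [0.5832, 0.0955, 0.0442]
tool_rot: [3.142, 0.0, 3.047]
force: [-0.1, -0.1, -1.0]
grip_width: 0.0311
grasp_force: 60.2
```

```bash
python3 st.py
```

```text
t 10.4 [0.5832 0.0955 0.0442] rot deg [180.    0.  174.6] F [-0.1  -0.1  -0.99] M [ 0.03  0.02 -0.04] w 0.0311
L nose beyond 0.0462 lateral TCP 0.0006
R nose beyond 0.0453 lateral TCP 0.2205
```

Request:
{"fn": "carry_out", "kwargs": {"series": [{"jaw": 1, "dx": -0.1, "dy": 0, "dz": 0, "rx": 0, "ry": 0, "rz": 0}, {"jaw": 1, "dx": -0.05, "dy": 0, "dz": 0, "rx": 0, "ry": 0, "rz": 0}, {"jaw": 1, "dx": -0.05, "dy": 0, "dz": 0, "rx": 0, "ry": 0, "rz": 0}, {"jaw": 1, "dx": -0.05, "dy": 0, "dz": 0, "rx": 0, "ry": 0, "rz": 0}, {"jaw": 1, "dx": 0, "dy": 0, "dz": 0, "rx": 0, "ry": 0, "rz": 0}, {"jaw": 1, "dx": 0, "dy": 0, "dz": 0, "rx": 0, "ry": 0, "rz": 0}, {"jaw": 1, "dx": 0, "dy": 0, "dz": 0, "rx": 0, "ry": 0, "rz": 0}, {"jaw": 1, "dx": 0, "dy": 0, "dz": 0, "rx": 0, "ry": 0, "rz": 0}]}}

```text
t: 11.4
tool_pos: [0.5856, 0.0952, 0.0442]
tool_rot: [3.142, 0.0, 3.047]
force: [0.4, 0.6, -1.0]
grip_width: 0.0313
grasp_force: 60.2
```

```bash
python3 st.py
```

```text
t 11.4 [0.5856 0.0952 0.0442] rot deg [180.    0.  174.6] F [ 0.36  0.58 -1.  ] M [-0.01  0.03  0.03] w 0.0313
L nose beyond 0.0487 lateral TCP 0.0006
R nose beyond 0.0478 lateral TCP 0.2205
```

Request:
{"fn": "carry_out", "kwargs": {"series": [{"jaw": 1, "dx": -0.1, "dy": 0, "dz": 0, "rx": 0, "ry": 0, "rz": 0}, {"jaw": 1, "dx": -0.05, "dy": 0, "dz": 0, "rx": 0, "ry": 0, "rz": 0}, {"jaw": 1, "dx": -0.05, "dy": 0, "dz": 0, "rx": 0, "ry": 0, "rz": 0}, {"jaw": 1, "dx": -0.05, "dy": 0, "dz": 0, "rx": 0, "ry": 0, "rz": 0}, {"jaw": 1, "dx": 0, "dy": 0, "dz": 0, "rx": 0, "ry": 0, "rz": 0}, {"jaw": 1, "dx": 0, "dy": 0, "dz": 0, "rx": 0, "ry": 0, "rz": 0}, {"jaw": 1, "dx": 0, "dy": 0, "dz": 0, "rx": 0, "ry": 0, "rz": 0}, {"jaw": 1, "dx": 0, "dy": 0, "dz": 0, "rx": 0, "ry": 0, "rz": 0}]}}

```text
t: 12.4
tool_pos: [0.5881, 0.095, 0.0442]
tool_rot: [3.142, -0.0, 3.047]
force: [-0.6, 0.6, -1.4]
grip_width: 0.0312
grasp_force: 60.2
```

```bash
python3 st.py
```

```text
t 12.4 [0.5881 0.095  0.0442] rot deg [180.   -0.  174.6] F [-0.58  0.59 -1.39] M [0.05 0.03 0.01] w 0.0312
L nose beyond 0.0511 lateral TCP 0.0006
R nose beyond 0.0503 lateral TCP 0.2205
```

Request:
{"fn": "carry_out", "kwargs": {"series": [{"jaw": 1, "dx": -0.1, "dy": 0, "dz": 0, "rx": 0, "ry": 0, "rz": 0}, {"jaw": 1, "dx": -0.05, "dy": 0, "dz": 0, "rx": 0, "ry": 0, "rz": 0}, {"jaw": 1, "dx": -0.05, "dy": 0, "dz": 0, "rx": 0, "ry": 0, "rz": 0}, {"jaw": 1, "dx": -0.05, "dy": 0, "dz": 0, "rx": 0, "ry": 0, "rz": 0}, {"jaw": 1, "dx": 0, "dy": 0, "dz": 0, "rx": 0, "ry": 0, "rz": 0}, {"jaw": 1, "dx": 0, "dy": 0, "dz": 0, "rx": 0, "ry": 0, "rz": 0}, {"jaw": 1, "dx": 0, "dy": 0, "dz": 0, "rx": 0, "ry": 0, "rz": 0}, {"jaw": 1, "dx": 0, "dy": 0, "dz": 0, "rx": 0, "ry": 0, "rz": 0}]}}

```text
t: 13.4
tool_pos: [0.5906, 0.0947, 0.0442]
tool_rot: [3.142, 0.0, 3.047]
force: [-1.0, -0.2, -1.2]
grip_width: 0.0309
grasp_force: 60.2
```

```bash
python3 st.py
```

```text
t 13.4 [0.5906 0.0947 0.0442] rot deg [180.    0.  174.6] F [-1.01 -0.23 -1.24] M [0.01 0.03 0.01] w 0.0309
L nose beyond 0.0537 lateral TCP 0.0006
R nose beyond 0.0528 lateral TCP 0.2205
```

Request:
{"fn": "carry_out", "kwargs": {"series": [{"jaw": 1, "dx": -0.1, "dy": 0, "dz": 0, "rx": 0, "ry": 0, "rz": 0}, {"jaw": 1, "dx": -0.05, "dy": 0, "dz": 0, "rx": 0, "ry": 0, "rz": 0}, {"jaw": 1, "dx": -0.05, "dy": 0, "dz": 0, "rx": 0, "ry": 0, "rz": 0}, {"jaw": 1, "dx": -0.05, "dy": 0, "dz": 0, "rx": 0, "ry": 0, "rz": 0}, {"jaw": 1, "dx": 0, "dy": 0, "dz": 0, "rx": 0, "ry": 0, "rz": 0}, {"jaw": 1, "dx": 0, "dy": 0, "dz": 0, "rx": 0, "ry": 0, "rz": 0}, {"jaw": 1, "dx": 0, "dy": 0, "dz": 0, "rx": 0, "ry": 0, "rz": 0}, {"jaw": 1, "dx": 0, "dy": 0, "dz": 0, "rx": 0, "ry": 0, "rz": 0}]}}

```text
t: 14.4
tool_pos: [0.593, 0.0945, 0.0441]
tool_rot: [-3.142, -0.0, 3.047]
force: [0.0, 0.7, -2.3]
grip_width: 0.0314
grasp_force: 60.1
```

```bash
python3 st.py
```

```text
t 14.4 [0.593  0.0945 0.0441] rot deg [-1.800e+02 -1.000e-02  1.746e+02] F [ 0.01  0.68 -2.3 ] M [ 0.01  0.23 -0.03] w 0.0314
L nose beyond 0.0561 lateral TCP 0.0006
R nose beyond 0.0552 lateral TCP 0.2205
```

Contact: the moment rose to 0.23 N m and Fz dropped. I'll set the gauge down on the board, follow forward by the matching ramp distance, and hold.

Request:
{"fn": "carry_out", "kwargs": {"series": [{"jaw": 1, "dx": 0, "dy": 0, "dz": 0.03, "rx": 0, "ry": 0, "rz": 0}, {"jaw": 1, "dx": -0.1, "dy": 0, "dz": 0.03, "rx": 0, "ry": 0, "rz": 0}, {"jaw": 1, "dx": -0.1, "dy": 0, "dz": 0, "rx": 0, "ry": 0, "rz": 0}, {"jaw": 1, "dx": 0, "dy": 0, "dz": 0, "rx": 0, "ry": 0, "rz": 0}, {"jaw": 1, "dx": 0, "dy": 0, "dz": 0, "rx": 0, "ry": 0, "rz": 0}, {"jaw": 1, "dx": 0, "dy": 0, "dz": 0, "rx": 0, "ry": 0, "rz": 0}, {"jaw": 1, "dx": 0, "dy": 0, "dz": 0, "rx": 0, "ry": 0, "rz": 0}, {"jaw": 1, "dx": 0, "dy": 0, "dz": 0, "rx": 0, "ry": 0, "rz": 0}]}}

```text
t: 15.4
tool_pos: [0.5944, 0.0944, 0.0437]
tool_rot: [-3.142, -0.001, 3.048]
force: [-6.0, 0.4, 2.6]
grip_width: 0.031
grasp_force: 60.8
```

```bash
python3 st.py
```

```text
t 15.4 [0.5944 0.0944 0.0437] rot deg [-1.8000e+02 -8.0000e-02  1.7461e+02] F [-5.95  0.44  2.61] M [-0.01  0.9  -0.07] w 0.031
L nose beyond 0.0575 lateral TCP 0.0006
R nose beyond 0.0566 lateral TCP 0.2205
```

The left touch reads about 6 N horizontally and was held flat for over 0.6 s. Now I'll withdraw straight back and lift.

Request:
{"fn": "carry_out", "kwargs": {"series": [{"jaw": 1, "dx": 0.3, "dy": 0, "dz": 0, "rx": 0, "ry": 0, "rz": 0}, {"jaw": 1, "dx": 1.5, "dy": 0, "dz": -0.03, "rx": 0, "ry": 0, "rz": 0}, {"jaw": 1, "dx": 3, "dy": 0, "dz": 0, "rx": 0, "ry": 0, "rz": 0}, {"jaw": 1, "dx": 4, "dy": 0, "dz": 0, "rx": 0, "ry": 0, "rz": 0}, {"jaw": 1, "dx": 4.2, "dy": 0, "dz": 0, "rx": 0, "ry": 0, "rz": 0}, {"jaw": 1, "dx": 0, "dy": 0, "dz": -4, "rx": 0, "ry": 0, "rz": 0}, {"jaw": 1, "dx": 0, "dy": 0, "dz": -4, "rx": 0, "ry": 0, "rz": 0}, {"jaw": 1, "dx": 0, "dy": 0, "dz": -4, "rx": 0, "ry": 0, "rz": 0}]}}

```text
t: 16.4
tool_pos: [0.4647, 0.1065, 0.1652]
tool_rot: [3.141, 0.0, 3.048]
force: [0.5, -0.2, -1.7]
grip_width: 0.0311
grasp_force: 60.0
```

```bash
python3 st.py
```

```text
t 16.4 [0.4647 0.1065 0.1652] rot deg [1.7999e+02 1.0000e-02 1.7462e+02] F [ 0.5  -0.22 -1.71] M [-0.03 -0.02  0.03] w 0.0311
L nose beyond -0.0728 lateral TCP 0.0004
R nose beyond -0.0737 lateral TCP 0.2203
```

Request:
{"fn": "carry_out", "kwargs": {"series": [{"jaw": 1, "dx": 0, "dy": -5.5, "dz": 0, "rx": 0, "ry": 0, "rz": 0}, {"jaw": 1, "dx": 0, "dy": -5.5, "dz": 0, "rx": 0, "ry": 0, "rz": 0}, {"jaw": 1, "dx": 0, "dy": -5.5, "dz": 0, "rx": 0, "ry": 0, "rz": 0}, {"jaw": 1, "dx": 0, "dy": -5.5, "dz": 0, "rx": 0, "ry": 0, "rz": 0}, {"jaw": 1, "dx": -4, "dy": 0, "dz": 0, "rx": 0, "ry": 0, "rz": 0}, {"jaw": 1, "dx": 0, "dy": 0, "dz": 4, "rx": 0, "ry": 0, "rz": 0}, {"jaw": 1, "dx": 0, "dy": 0, "dz": 4, "rx": 0, "ry": 0, "rz": 0}, {"jaw": 1, "dx": 0, "dy": 0, "dz": 2, "rx": 0, "ry": 0, "rz": 0}]}}

```text
t: 17.4
tool_pos: [0.483, -0.1157, 0.062]
tool_rot: [3.141, -0.003, 3.047]
force: [0.2, -0.3, -1.8]
grip_width: 0.0312
grasp_force: 60.2
```

```bash
python3 st.py;  python3 - <<'E'
from workcell import arm
from h import *
a=arm.capture('top');b=arm.capture('side');s=arm.get_state()
A=cv2.resize(a['image'][150:300,270:470],None,fx=2,fy=2);B=cv2.resize(b['image'][140:290,220:420],None,fx=2,fy=2)
cv2.imwrite('pics/held2.png',np.hstack([A,B])[...,::-1])
E
```

```text
t 17.4 [ 0.483  -0.1157  0.062 ] rot deg [ 1.7999e+02 -1.5000e-01  1.7460e+02] F [ 0.2  -0.28 -1.81] M [ 0.02  0.08 -0.03] w 0.0312
L nose beyond -0.0335 lateral TCP -0.2192
R nose beyond -0.0343 lateral TCP 0.0007
```

View pics/held2.png

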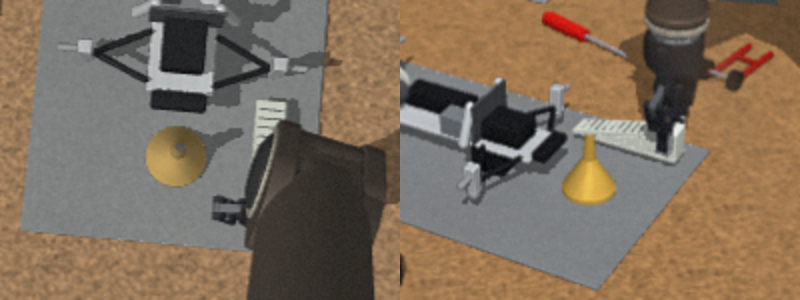

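The composite shows the gauge in the right lane, nose at (270,102), short of the right upright at (281,65). The funnel has not moved. I'll lower to the same floating height and advance to just before the expected range.

Request:
{"fn": "carry_out", "kwargs": {"series": [{"jaw": 1, "dx": 0, "dy": 0, "dz": 1.5, "rx": 0, "ry": 0, "rz": 0}, {"jaw": 1, "dx": -1, "dy": 0, "dz": 0.6, "rx": 0, "ry": 0, "rz": 0}, {"jaw": 1, "dx": -2, "dy": 0, "dz": 0, "rx": 0, "ry": 0, "rz": 0}, {"jaw": 1, "dx": -2, "dy": 0, "dz": 0, "rx": 0, "ry": 0, "rz": 0}, {"jaw": 1, "dx": -1.5, "dy": 0, "dz": 0, "rx": 0, "ry": 0, "rz": 0}, {"jaw": 1, "dx": -0.9, "dy": -0.05, "dz": 0, "rx": 0, "ry": 0, "rz": 0}, {"jaw": 1, "dx": 0, "dy": 0, "dz": 0, "rx": 0, "ry": 0, "rz": 0}, {"jaw": 1, "dx": 0, "dy": 0, "dz": 0, "rx": 0, "ry": 0, "rz": 0}]}}

```text
t: 18.5
tool_pos: [0.5584, -0.1238, 0.0431]
tool_rot: [-3.142, 0.001, 3.047]
force: [1.3, -0.1, 0.8]
grip_width: 0.0315
grasp_force: 62.0
```

```bash
python3 st.py
```

```text
t 18.5 [ 0.5584 -0.1238  0.0431] rot deg [-1.8000e+02  3.0000e-02  1.7459e+02] F [ 1.3  -0.08  0.78] M [-0.05 -0.22  0.03] w 0.0315
L nose beyond 0.0424 lateral TCP -0.2201
R nose beyond 0.0415 lateral TCP -0.0001
```

Request:
{"fn": "carry_out", "kwargs": {"series": [{"jaw": 1, "dx": 0, "dy": 0, "dz": -0.06, "rx": 0, "ry": 0, "rz": 0}, {"jaw": 1, "dx": -0.2, "dy": 0, "dz": 0, "rx": 0, "ry": 0, "rz": 0}, {"jaw": 1, "dx": -0.2, "dy": 0, "dz": 0, "rx": 0, "ry": 0, "rz": 0}, {"jaw": 1, "dx": 0, "dy": 0, "dz": 0, "rx": 0, "ry": 0, "rz": 0}, {"jaw": 1, "dx": 0, "dy": 0, "dz": 0, "rx": 0, "ry": 0, "rz": 0}, {"jaw": 1, "dx": 0, "dy": 0, "dz": 0, "rx": 0, "ry": 0, "rz": 0}, {"jaw": 1, "dx": 0, "dy": 0, "dz": 0, "rx": 0, "ry": 0, "rz": 0}, {"jaw": 1, "dx": 0, "dy": 0, "dz": 0, "rx": 0, "ry": 0, "rz": 0}]}}

```text
t: 19.5
tool_pos: [0.5624, -0.1241, 0.0435]
tool_rot: [3.142, 0.0, 3.047]
force: [0.2, -0.3, -1.4]
grip_width: 0.0311
grasp_force: 61.6
```

```bash
python3 st.py
```

```text
t 19.5 [ 0.5624 -0.1241  0.0435] rot deg [180.    0.  174.6] F [ 0.22 -0.3  -1.4 ] M [0.01 0.03 0.03] w 0.0311
L nose beyond 0.0464 lateral TCP -0.22
R nose beyond 0.0455 lateral TCP -0.0
```

Request:
{"fn": "carry_out", "kwargs": {"series": [{"jaw": 1, "dx": -0.1, "dy": 0, "dz": 0, "rx": 0, "ry": 0, "rz": 0}, {"jaw": 1, "dx": -0.1, "dy": 0, "dz": 0, "rx": 0, "ry": 0, "rz": 0}, {"jaw": 1, "dx": -0.05, "dy": 0, "dz": 0, "rx": 0, "ry": 0, "rz": 0}, {"jaw": 1, "dx": 0, "dy": 0, "dz": 0, "rx": 0, "ry": 0, "rz": 0}, {"jaw": 1, "dx": 0, "dy": 0, "dz": 0, "rx": 0, "ry": 0, "rz": 0}, {"jaw": 1, "dx": 0, "dy": 0, "dz": 0, "rx": 0, "ry": 0, "rz": 0}, {"jaw": 1, "dx": 0, "dy": 0, "dz": 0, "rx": 0, "ry": 0, "rz": 0}, {"jaw": 1, "dx": 0, "dy": 0, "dz": 0, "rx": 0, "ry": 0, "rz": 0}]}}

```text
t: 20.5
tool_pos: [0.5649, -0.1243, 0.0435]
tool_rot: [3.142, 0.0, 3.047]
force: [0.1, 0.0, -1.3]
grip_width: 0.0314
grasp_force: 61.6
```

```bash
python3 st.py
```

```text
t 20.5 [ 0.5649 -0.1243  0.0435] rot deg [180.    0.  174.6] F [ 0.07  0.05 -1.34] M [0.   0.01 0.02] w 0.0314
L nose beyond 0.0489 lateral TCP -0.2199
R nose beyond 0.048 lateral TCP 0.0
```

Request:
{"fn": "carry_out", "kwargs": {"series": [{"jaw": 1, "dx": -0.1, "dy": 0, "dz": 0, "rx": 0, "ry": 0, "rz": 0}, {"jaw": 1, "dx": -0.1, "dy": 0, "dz": 0, "rx": 0, "ry": 0, "rz": 0}, {"jaw": 1, "dx": -0.05, "dy": 0, "dz": 0, "rx": 0, "ry": 0, "rz": 0}, {"jaw": 1, "dx": 0, "dy": 0, "dz": 0, "rx": 0, "ry": 0, "rz": 0}, {"jaw": 1, "dx": 0, "dy": 0, "dz": 0, "rx": 0, "ry": 0, "rz": 0}, {"jaw": 1, "dx": 0, "dy": 0, "dz": 0, "rx": 0, "ry": 0, "rz": 0}, {"jaw": 1, "dx": 0, "dy": 0, "dz": 0, "rx": 0, "ry": 0, "rz": 0}, {"jaw": 1, "dx": 0, "dy": 0, "dz": 0, "rx": 0, "ry": 0, "rz": 0}]}}

```text
t: 21.5
tool_pos: [0.5674, -0.1246, 0.0435]
tool_rot: [3.142, -0.0, 3.047]
force: [1.4, 0.5, -1.8]
grip_width: 0.0311
grasp_force: 61.6
```

```bash
python3 st.py
```

```text
t 21.5 [ 0.5674 -0.1246  0.0435] rot deg [180.   -0.  174.6] F [ 1.41  0.51 -1.78] M [ 0.01  0.03 -0.04] w 0.0311
L nose beyond 0.0514 lateral TCP -0.2199
R nose beyond 0.0505 lateral TCP -0.0
```

Request:
{"fn": "carry_out", "kwargs": {"series": [{"jaw": 1, "dx": -0.1, "dy": 0, "dz": 0, "rx": 0, "ry": 0, "rz": 0}, {"jaw": 1, "dx": -0.1, "dy": 0, "dz": 0, "rx": 0, "ry": 0, "rz": 0}, {"jaw": 1, "dx": -0.05, "dy": 0, "dz": 0, "rx": 0, "ry": 0, "rz": 0}, {"jaw": 1, "dx": 0, "dy": 0, "dz": 0, "rx": 0, "ry": 0, "rz": 0}, {"jaw": 1, "dx": 0, "dy": 0, "dz": 0, "rx": 0, "ry": 0, "rz": 0}, {"jaw": 1, "dx": 0, "dy": 0, "dz": 0, "rx": 0, "ry": 0, "rz": 0}, {"jaw": 1, "dx": 0, "dy": 0, "dz": 0, "rx": 0, "ry": 0, "rz": 0}, {"jaw": 1, "dx": 0, "dy": 0, "dz": 0, "rx": 0, "ry": 0, "rz": 0}]}}

```text
t: 22.5
tool_pos: [0.5699, -0.1248, 0.0435]
tool_rot: [3.142, -0.0, 3.047]
force: [0.2, -0.1, -1.4]
grip_width: 0.0315
grasp_force: 61.6
```

```bash
python3 st.py
```

```text
t 22.5 [ 0.5699 -0.1248  0.0435] rot deg [180.   -0.  174.6] F [ 0.22 -0.13 -1.45] M [-0.03  0.   -0.03] w 0.0315
L nose beyond 0.0539 lateral TCP -0.2199
R nose beyond 0.053 lateral TCP -0.0
```

Request:
{"fn": "carry_out", "kwargs": {"series": [{"jaw": 1, "dx": -0.1, "dy": 0, "dz": 0, "rx": 0, "ry": 0, "rz": 0}, {"jaw": 1, "dx": -0.1, "dy": 0, "dz": 0, "rx": 0, "ry": 0, "rz": 0}, {"jaw": 1, "dx": -0.05, "dy": 0, "dz": 0, "rx": 0, "ry": 0, "rz": 0}, {"jaw": 1, "dx": 0, "dy": 0, "dz": 0, "rx": 0, "ry": 0, "rz": 0}, {"jaw": 1, "dx": 0, "dy": 0, "dz": 0, "rx": 0, "ry": 0, "rz": 0}, {"jaw": 1, "dx": 0, "dy": 0, "dz": 0, "rx": 0, "ry": 0, "rz": 0}, {"jaw": 1, "dx": 0, "dy": 0, "dz": 0, "rx": 0, "ry": 0, "rz": 0}, {"jaw": 1, "dx": 0, "dy": 0, "dz": 0, "rx": 0, "ry": 0, "rz": 0}]}}

```text
t: 23.5
tool_pos: [0.5722, -0.125, 0.0434]
tool_rot: [3.142, -0.0, 3.047]
force: [-1.8, 0.5, -3.4]
grip_width: 0.0314
grasp_force: 61.3
```

```bash
python3 st.py
```

```text
t 23.5 [ 0.5722 -0.125   0.0434] rot deg [ 1.800e+02 -3.000e-02  1.746e+02] F [-1.85  0.53 -3.43] M [0.01 0.58 0.03] w 0.0314
L nose beyond 0.0562 lateral TCP -0.2199
R nose beyond 0.0553 lateral TCP -0.0
```

Contact on the right ball: moment 0.58 N m. I'll set down on the board, follow the ramp, and hold.

Request:
{"fn": "carry_out", "kwargs": {"series": [{"jaw": 1, "dx": 0, "dy": 0, "dz": 0.03, "rx": 0, "ry": 0, "rz": 0}, {"jaw": 1, "dx": -0.05, "dy": 0, "dz": 0.02, "rx": 0, "ry": 0, "rz": 0}, {"jaw": 1, "dx": -0.05, "dy": 0, "dz": 0, "rx": 0, "ry": 0, "rz": 0}, {"jaw": 1, "dx": -0.05, "dy": 0, "dz": 0, "rx": 0, "ry": 0, "rz": 0}, {"jaw": 1, "dx": 0, "dy": 0, "dz": 0, "rx": 0, "ry": 0, "rz": 0}, {"jaw": 1, "dx": 0, "dy": 0, "dz": 0, "rx": 0, "ry": 0, "rz": 0}, {"jaw": 1, "dx": 0, "dy": 0, "dz": 0, "rx": 0, "ry": 0, "rz": 0}, {"jaw": 1, "dx": 0, "dy": 0, "dz": 0, "rx": 0, "ry": 0, "rz": 0}]}}

```text
t: 24.5
tool_pos: [0.5731, -0.1252, 0.0431]
tool_rot: [3.141, -0.002, 3.047]
force: [-6.2, 1.6, 1.9]
grip_width: 0.0309
grasp_force: 62.2
```

```bash
python3 st.py
```

```text
t 24.5 [ 0.5731 -0.1252  0.0431] rot deg [ 1.7999e+02 -9.0000e-02  1.7459e+02] F [-6.19  1.58  1.94] M [0.28 1.23 0.03] w 0.0309
L nose beyond 0.0571 lateral TCP -0.22
R nose beyond 0.0562 lateral TCP -0.0001
```

Request:
{"fn": "carry_out", "kwargs": {"series": [{"jaw": 0.4, "dx": 0, "dy": 0, "dz": 0, "rx": 0, "ry": 0, "rz": 0}, {"jaw": 0.4, "dx": 0, "dy": 0, "dz": 0, "rx": 0, "ry": 0, "rz": 0}, {"jaw": 0.4, "dx": 0, "dy": 0, "dz": 0, "rx": 0, "ry": 0, "rz": 0}, {"jaw": 0.4, "dx": 0, "dy": 0, "dz": 0, "rx": 0, "ry": 0, "rz": 0}, {"jaw": 0.4, "dx": 0, "dy": 0, "dz": 0, "rx": 0, "ry": 0, "rz": 0}, {"jaw": 0.4, "dx": 0, "dy": 0, "dz": 0, "rx": 0, "ry": 0, "rz": 0}, {"jaw": 0.4, "dx": 0, "dy": 0, "dz": 0, "rx": 0, "ry": 0, "rz": 0}, {"jaw": 0.4, "dx": 0, "dy": 0, "dz": 0, "rx": 0, "ry": 0, "rz": 0}]}}

```text
t: 25.5
tool_pos: [0.5739, -0.1252, 0.043]
tool_rot: [3.142, 0.0, 3.047]
force: [0.3, -0.1, 0.1]
grip_width: 0.051
grasp_force: 0.0
```

```bash
python3 st.py
python3 - <<'E'
from workcell import arm
from h import *
s=arm.get_state();c=arm.capture('wrist');pickle.dump((c,s),open('rel.pkl','wb'))
b=arm.capture('side');A=cv2.resize(c['image'],(400,300));B=cv2.resize(b['image'][140:290,220:420],None,fx=2,fy=2)
cv2.imwrite('pics/rel.png',np.hstack([A,B])[...,::-1])
E
```

```text
t 25.5 [ 0.5739 -0.1252  0.043 ] rot deg [180.     0.   174.61] F [ 0.33 -0.08  0.13] M [0.01 0.03 0.04] w 0.051
L nose beyond 0.0579 lateral TCP -0.2199
R nose beyond 0.057 lateral TCP -0.0
```

View pics/rel.png

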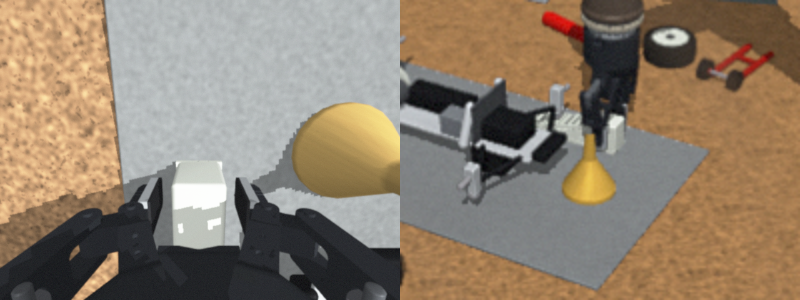

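The picture shows the fingers open beside the block (rear top edge at about (317,293) in the full frame) and the gauge under the right upright. Next I'll check numerically whether it slid back on release.

Run:
```python
from h import *
for f in('w3.pkl','rel.pkl'):
    c,s=pickle.load(open(f,'rb'));g=cv2.cvtColor(c['image'],cv2.COLOR_RGB2GRAY).astype(float)[:,302:332].mean(1)
    d=np.diff(g[255:312]);i=np.argsort(-abs(d))[:4];print(f,[(int(k)+255.5,round(d[k],1)) for k in i],g[286:304].round(0))
    e=None
    for v in (294,295,296,297,298):
        k=np.array(c['hand_eye']);r=k[:3,:3]@[0,(v-240.2)/343.4,1];t=(-.0057-k[2,3])/r[2];print(v,round(k[0,3]+t*r[0],5),end=' ')
    print()
```

```text
w3.pkl [(257.5, np.float64(23.7)), (258.5, np.float64(23.6)), (295.5, np.float64(9.3)), (294.5, np.float64(8.1))] [218. 218. 218. 218. 219. 219. 219. 220. 223. 231. 241. 247. 251. 253.
 253. 253. 252. 252.]
294 0.01663 295 0.01624 296 0.01586 297 0.01547 298 0.01509 
rel.pkl [(293.5, np.float64(11.5)), (292.5, np.float64(10.0)), (256.5, np.float64(8.7)), (294.5, np.float64(8.5))] [209. 209. 209. 209. 209. 210. 217. 227. 238. 247. 251. 253. 254. 254.
 254. 254. 254. 254.]
294 0.01657 295 0.01619 296 0.0158 297 0.01542 298 0.01503
```

The gauge's rear edge moved 0.7 mm relative to the TCP, and the TCP sprang forward 0.8 mm. So the gauge itself stayed wedged. I'll lift straight up.

Request:
{"fn": "carry_out", "kwargs": {"series": [{"jaw": 0.4, "dx": 0, "dy": 0, "dz": -0.5, "rx": 0, "ry": 0, "rz": 0}, {"jaw": 0.4, "dx": 0, "dy": 0, "dz": -1, "rx": 0, "ry": 0, "rz": 0}, {"jaw": 0.4, "dx": 0, "dy": 0, "dz": -2, "rx": 0, "ry": 0, "rz": 0}, {"jaw": 0.4, "dx": 0, "dy": 0, "dz": -3, "rx": 0, "ry": 0, "rz": 0}, {"jaw": 0.4, "dx": 0, "dy": 0, "dz": -4, "rx": 0, "ry": 0, "rz": 0}, {"jaw": 0.4, "dx": 0, "dy": 0, "dz": -4, "rx": 0, "ry": 0, "rz": 0}, {"jaw": 0.4, "dx": 0, "dy": 0, "dz": 0, "rx": 0, "ry": 0, "rz": 0}, {"jaw": 0.4, "dx": 0, "dy": 0, "dz": 0, "rx": 0, "ry": 0, "rz": 0}]}}

```text
t: 26.6
tool_pos: [0.5737, -0.125, 0.1882]
tool_rot: [3.141, 0.0, 3.047]
force: [0.6, -0.7, 0.2]
grip_width: 0.0512
grasp_force: 0.0
```

```bash
python3 st.py
python3 - <<'E'
from workcell import arm
from h import *
from gauge import white
s=arm.get_state();c=arm.capture('wrist');w=white(c['image']);w[:150]=0;w[:,:240]=0;w[:,400:]=0
cs=max(cv2.findContours(w,0,2)[0],key=cv2.contourArea).reshape(-1,2);y=cs[:,1].min();u=cs[cs[:,1]<y+3][:,0];print('rear row',y,u.min(),u.max())
P=plane(c,[[u.mean(),y]],.05,s)[0];Q=plane(c,[[u.mean(),y]],.006,s)[0]
d=np.array([np.cos(np.radians(-5.45)),np.sin(np.radians(-5.45))])
for X in(P,Q):v=X[:2]-[.656,-.133];print('nose beyond if rear edge',(v@d+.155).round(4),'lat',(v@[-d[1],d[0]]).round(4))
E
```

```text
t 26.6 [ 0.5737 -0.125   0.1882] rot deg [1.7999e+02 2.0000e-02 1.7461e+02] F [ 0.55 -0.71  0.24] M [-0.03  0.01 -0.01] w 0.0512
L nose beyond 0.0577 lateral TCP -0.2198
R nose beyond 0.0568 lateral TCP 0.0001
rear row 150 248 399
nose beyond if rear edge 0.0083 lat 0.0044
nose beyond if rear edge 0.0089 lat 0.0052
```

Run:
```python
from workcell import arm
from h import *
s=arm.get_state();c=arm.capture('wrist');im=c['image'];w=(im.min(2)>195).astype(np.uint8);w[:,:240]=0;w[:,400:]=0;w[360:]=0
w=cv2.morphologyEx(w,2,np.ones((3,3)))
cs=max(cv2.findContours(w,0,2)[0],key=cv2.contourArea).reshape(-1,2);x,y,W,H=cv2.boundingRect(cs);print('box',x,y,W,H)
d=np.array([np.cos(np.radians(-5.45)),np.sin(np.radians(-5.45))])
for z in(.05,.006):v=plane(c,[[x+W/2,y]],z,s)[0][:2]-[.656,-.133];print(z,'nose beyond',(v@d+.155).round(4),'lat',(v@[-d[1],d[0]]).round(4))
```

```text
box 297 201 55 117
0.05 nose beyond 0.0446 lat 0.0054
0.006 nose beyond 0.0515 lat 0.0062
```

Run:
```python
from workcell import arm
from h import *
s=arm.get_state();c=arm.capture('wrist');b=arm.capture('side');pickle.dump((c,s,b),open('fin.pkl','wb'))
A=cv2.resize(c['image'][170:370,240:400],None,fx=2.5,fy=2.5);B=cv2.resize(b['image'][150:250,260:420],None,fx=2.5,fy=2.5)
B=np.vstack([B,np.zeros((250,400,3),np.uint8)]);cv2.imwrite('pics/fin.png',np.hstack([A,B])[...,::-1])
for z in(0,.004):
  print('expected rear edge px',proj(c,[[.656-.098*np.cos(.0951),-.133+.098*np.sin(.0951),.006+h] for h in(0,.044)],s).round(1))
```

```text
expected rear edge px [[317.4 207.5]
 [317.3 217.6]]
expected rear edge px [[317.4 207.5]
 [317.3 217.6]]
```

View pics/fin.png

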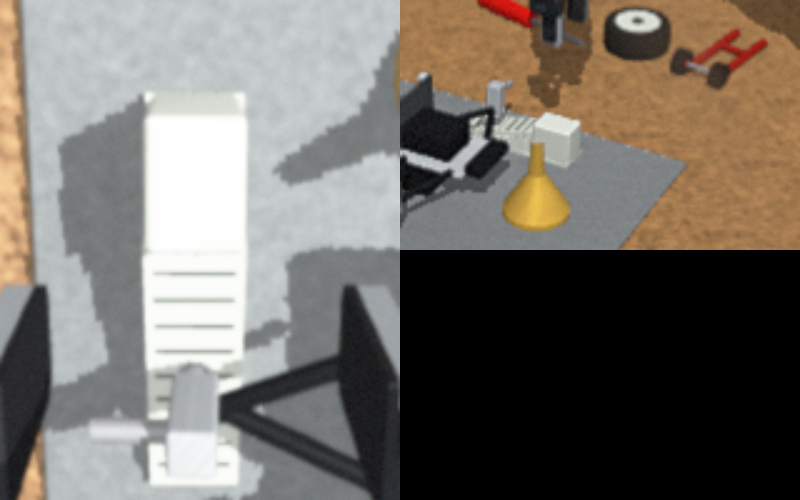

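The last picture shows the gauge straight under the right upright. Its rear lower edge is at (318,207), where (317.4,207.5) was expected for a nose 57 mm beyond the ball. It has not moved since release, so I'm handing in.

```bash
python3 -c "
from workcell import arm
print(arm.hand_in())"
```

```text
the job is handed in; nothing more can be done
None
```

I handed the job in at about 27 s of the 58 s allowed: both arms were checked with about a 6 N forward push, and the gauge lies released under the right ball, flat and in line with the car. No verdict came back, and the final ball contact is inferred from the gauge not having moved on release (wrist camera).

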